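# Spin the freshly oiled bench turntable and brake it on its mark

## Robot

A 6-joint arm with a two-finger parallel gripper is mounted at the origin on the work surface. World frame = base frame: x ahead of the robot, y to its left, z up, the work surface at z = 0. Lengths are in mm, angles in rad, forces in N, time in s.
With the tool pointing down it reaches from about 275 to 825 mm from the base axis. Payload 5.2 kg.
Tool frame: the origin (TCP) lies at the very end of the fingers, on their centre line; the grasp point (between the pads) lies 19 mm behind it; z points along the fingers, y is the line along which they close (so a half turn about z gives the same grasp; the last joint's range is limited). The gripper opens to 93 mm and grips with 3 to 60 N. Pads are 15 mm wide; open, the fingers measure 128 mm over their backs; the gripper's body (75 mm by 188 mm) begins 65 mm behind the grasp point.
Start: joints at [-1.436, 0.259, 1.535, -0, 1.348, -0.203], TCP at [182.298, -518.915, 218.653] pointing down, gripper open.
Joint ranges: [-3.14, 3.14], [-0.91, 2.08], [0.19, 2.58], [-1.22, 4.36], [0.22, 2.71], [-3.12, 3.12]. Speed limits (rad/s): [2.57, 2.57, 3.14, 3.14, 3.14, 3.14].

## Interface

Orientations are given as [roll, pitch, yaw] about the fixed x, y, z axes, in that order (R = Rz(yaw) Ry(pitch) Rx(roll)).
In Python, from bench import robot gives the robot as it stands. The module is installed in compiled form; this text tells all that it offers. Calls block until the motion is done:
- robot.move_ptp(position, orientation): joint-space move of the TCP to a pose.
- robot.move_linear(position, ori=None, speed=150, f_stop=None): straight line of the TCP; ori=None keeps the orientation; speed is the mean speed in mm/s. With f_stop (N) it stops when the force on the tool has changed by that much, and returns True; else False.
- robot.move_j(angles): joint-space move.
- robot.move_gripper(opening): opening from 0.0 (shut) to 1.0 (fully open); the grip force is fixed at half the most; returns when the fingers have stopped.
- robot.sleep(seconds).
- robot.inverse_kinematics(position, orientation): joint angles nearest the present ones, or None.
- robot.get_image(name): name is "scene" or "top"; returns a dict with "img" (400x640x3 uint8, blue, green, red), "fovy" (degrees; the focal length in pixels is half the picture's height over the tangent of half this angle, whatever the lens; pixels are square), "cx", "cy" (the principal point, pixels), "k1" (the pictures are not rectified: a ray, as slopes to the right and down, at radius r is drawn at 1 + k1 r^2 times it, then the intrinsics apply), "eye" and "orientation" of the camera in the world. Camera axes: x right, y down, z forward; pixel columns grow to the right and rows downward; lengths in mm; the calibration is good to about 2 mm. A picture is of the moment at which its call begins. There is no depth.
A pose or a line that the arm cannot do raises robot.MotionError and nothing moves.
- robot.hand_in(): hands the job in; it is judged then, once.
Readings, each from a call of its own:
- robot.current_t(): time.
- robot.current_qpos(): joint angles.
- robot.current_joint_vel(): joint speeds.
- robot.current_joint_efforts(): joint torques, N m.
- robot.current_tcp_pos(): TCP position.
- robot.current_eef_rot(): TCP orientation.
- robot.current_contact_force(): force on the tool from outside, world axes, zero at the start.
- robot.current_ft_torque(): the same for the moment, N m.
- robot.current_gripper_width(): opening from 0.0 (shut) to 1.0 (fully open).
- robot.current_finger_force(): force on a finger pad.
Only numpy, scipy, OpenCV 4.12 (cv2) and the standard library are available. Lean on these libraries where they do the work, as an engineer would, in place of code of your own. Each camera call takes 0.05 s, during which the arm holds its last target. There are 200 camera calls.

## Task

The jeweller's turntable has just been oiled: with a fingertip, flick its disc into a brisk spin counter-clockwise seen from above (the upright face of the finger ramp on it is there to be pushed, and a quarter turn a second is the least), take the hand away and let it run freely until its index line has gone past the two gate pins for the second time. Then, on a later pass, brake it with a fingertip so that it comes to rest under the finger with the index line pointing between the two pins, and take the finger off. Get it right the first time: once the line has been spun past the pins the disc must not turn back or stand still with the line anywhere else; leave the tub, the brass block and the ring mandrel where they are.

Things in the scene. Friction and masses are not known exactly. Their poses are not given: they have to be found in the camera images.
- turntable: Fixed foot of the turntable, dark steel, below the disc; origin on the bench under the disc's axis, z up; +x points to the middle between the two gate pins. Pins: upright steel, 8 mm thick, top 72 mm above the bench, 126 mm from the axis (16 mm outside the disc's edge), 62 mm apart (at +-0.25 rad about +x).
- wheel (a joint): Turn of the disc, rad, counter-clockwise from above positive, never wrapped. 0, 6.283, 12.566..: line midway between the pins; within 0.22 it points between them. Starts at rest between -5.2 and -0.8, so it passes the pins first at 0, again at 6.283. Inertia 0.006 kg m2, +-30 %. No springs or stops; after a flick to 4 rad/s it coasts about 3 turns in 14 s, slowing by 0.1 x speed + 0.13 rad/s2.
- disc_center (a point): Centre of the disc's flat top, on its axis, 60 mm above the bench. Aluminium disc, 220 mm across, 10 mm thick, 1 kg, on a sprung bearing: pressed with about 7 to 14 N it gives way downward, up to 5 mm (6 N more), and springs back. Its top is free from 82 to 110 mm from the axis (room for the braking finger); a hub cap 24 mm across, 4 mm high, in the middle.
- push_face (a point): Centre of the upright face of the finger ramp, a steel wedge on the disc. Face 35 mm wide along a radius (30 to 65 mm from the axis), from the disc's top to 84 mm above the bench; this point is 47.5 mm from the axis, opposite the index line, 72 mm above the bench. Pushing on the face turns the disc counter-clockwise. Ahead of it the wedge slopes down over 48 mm to the disc.
- index_mark (a point): Outer end of the index line, at the disc's edge, 110 mm from the axis, 60 mm above the bench. The line is a single dark engraved radial line, 36 mm long and 8 mm wide, flush with the disc's top.
- gate (a point): Fixed point at the disc's edge midway between the two gate pins, 110 mm from the axis, 60 mm above the bench, where the index line must stop.
- tub: Bystander: white screw-top jar, 64 mm diameter, 75 mm high, loose; origin at the centre of its underside.
- block: Bystander: brass dapping block, a 50 mm cube, loose; origin at the centre of its underside.
- mandrel: Bystander: small wooden ring mandrel, a cone on a 50 mm round foot, 110 mm high, loose; origin at the centre of its underside.

How it is judged (in metres and radians):
On the way, in this order (a step that is already met when the one before it is completed fails the run):
1. the disc spins freely, untouched, at 1.5 rad/s or more (velocity of joint wheel above 1.5 rad/s and contact force between the fingers and turntable below 0.05 N), for 0.2 s.
2. still untouched and turning, the index line has passed the pins for the second time (value of joint wheel above 6.54 rad and velocity of joint wheel above 0.1 rad/s and contact force between the fingers and turntable below 0.05 N), for 0.05 s.
3. the disc stands still under the fingertip with the line between the pins ((value of joint wheel between 12.3464 and 12.7864 rad or value of joint wheel between 18.6296 and 19.0696 rad or value of joint wheel between 24.9127 and 25.3527 rad or value of joint wheel between 31.1959 and 31.6359 rad or value of joint wheel between 37.4791 and 37.9191 rad or value of joint wheel between 43.7623 and 44.2023 rad or value of joint wheel between 50.0455 and 50.4855 rad or value of joint wheel between 56.3287 and 56.7687 rad or value of joint wheel between 62.6119 and 63.0519 rad or value of joint wheel between 68.895 and 69.335 rad or value of joint wheel between 75.1782 and 75.6182 rad or value of joint wheel between 81.4614 and 81.9014 rad or value of joint wheel between 87.7446 and 88.1846 rad) and contact force between the fingers and turntable above 0.3 N and velocity of joint wheel between -0.05 and 0.05 rad/s), for 0.1 s.
At the end, for the whole second after the job is handed in: The disc is at rest (under 0.05 rad/s), with its index line within 0.22 rad of the middle between the two pins, after at least two passes; the three bystanders stand upright within 15 mm of where they were ((value of joint wheel between 12.3464 and 12.7864 rad or value of joint wheel between 18.6296 and 19.0696 rad or value of joint wheel between 24.9127 and 25.3527 rad or value of joint wheel between 31.1959 and 31.6359 rad or value of joint wheel between 37.4791 and 37.9191 rad or value of joint wheel between 43.7623 and 44.2023 rad or value of joint wheel between 50.0455 and 50.4855 rad or value of joint wheel between 56.3287 and 56.7687 rad or value of joint wheel between 62.6119 and 63.0519 rad or value of joint wheel between 68.895 and 69.335 rad or value of joint wheel between 75.1782 and 75.6182 rad or value of joint wheel between 81.4614 and 81.9014 rad or value of joint wheel between 87.7446 and 88.1846 rad) and velocity of joint wheel between -0.05 and 0.05 rad/s and angle between each of tub, block, mandrel's own z axis and vertical below 0.1 rad and distance of each of tub, block, mandrel from where it was at the start of the episode below 0.015 m); the robot touches nothing.
It fails at once if once spun past the pins, the disc comes to rest or turns back with its line not between them (value of joint wheel above 0.35 rad and velocity of joint wheel below 0.02 rad/s and not (value of joint wheel between 6.0632 and 6.5032 rad or value of joint wheel between 12.3464 and 12.7864 rad or value of joint wheel between 18.6296 and 19.0696 rad or value of joint wheel between 24.9127 and 25.3527 rad or value of joint wheel between 31.1959 and 31.6359 rad or value of joint wheel between 37.4791 and 37.9191 rad or value of joint wheel between 43.7623 and 44.2023 rad or value of joint wheel between 50.0455 and 50.4855 rad or value of joint wheel between 56.3287 and 56.7687 rad or value of joint wheel between 62.6119 and 63.0519 rad or value of joint wheel between 68.895 and 69.335 rad or value of joint wheel between 75.1782 and 75.6182 rad or value of joint wheel between 81.4614 and 81.9014 rad or value of joint wheel between 87.7446 and 88.1846 rad)).
It fails at once if a bystander is lifted, carried or pushed away (15 mm) (distance of any of tub, block, mandrel from where it was at the start of the episode above 0.015 m).
It also fails if it takes over 58 s, if anything falls off the work surface, if the arm or the gripper's body presses on something with over 40 N, if the wrist force passes 120 N, or if a joint passes its speed limit or range.

## Working session

There is one attempt and no reset: what is moved stays moved. The work goes in short steps, each a Python script; the robot and the scene stay as the last script left them, time stands still between calls to the robot, and variables do not carry over. Pictures are saved under pics/ and viewed, at most 10 in all, crops included, and the job is handed in when it is done.

```bash
mkdir -p pics
cat > h.py <<'E'
import numpy as np, cv2
from scipy.spatial.transform import Rotation as R
from bench import robot
def ray(im,u,v):
    f=im["img"].shape[0]/2/np.tan(np.radians(im["fovy"])/2)
    d=np.array([(u-im["cx"])/f,(v-im["cy"])/f]); p=d.copy()
    for _ in range(20): p=d/(1+im["k1"]*(p@p))
    return R.from_euler('xyz',im["orientation"]).as_matrix()@np.array([p[0],p[1],1.])
def onplane(im,u,v,z):
    r=ray(im,u,v); e=np.array(im["eye"],float)
    return e+r*(z-e[2])/r[2]
def proj(im,P):
    f=im["img"].shape[0]/2/np.tan(np.radians(im["fovy"])/2)
    c=R.from_euler('xyz',im["orientation"]).as_matrix().T@(np.array(P,float)-np.array(im["eye"]))
    p=c[:2]/c[2]; p=p*(1+im["k1"]*(p@p))
    return p*f+[im["cx"],im["cy"]]
E
python3 - <<'E'
from h import *
for n in("top","scene"):
    im=robot.get_image(n); cv2.imwrite(f"pics/{n}0.png",im["img"])
    print(n,{k:im[k] for k in im if k!="img"})
print(robot.current_t(),robot.current_eef_rot(),robot.current_gripper_width())
E
```

```text
top {'fovy': 46.11740705556217, 'cx': 322.5363010993285, 'cy': 201.33792686896538, 'k1': 0.04256664939460899, 'eye': array([ 376.54024632,   -4.15374862, 1488.96117396]), 'orientation': array([-3.00455744, -0.00379169, -1.57312533])}
scene {'fovy': 49.22811796832486, 'cx': 314.69725960743256, 'cy': 199.7656419564773, 'k1': -0.05125564271237097, 'eye': array([984.86598571, 512.7821798 , 940.13902725]), 'orientation': array([-2.49062663e+00,  6.96554578e-04,  2.45082683e+00])}
0.1 [-3.14001090e+00 -3.46711834e-04  3.37801027e-01] 0.9999851075476214
```

View pics/top0.png

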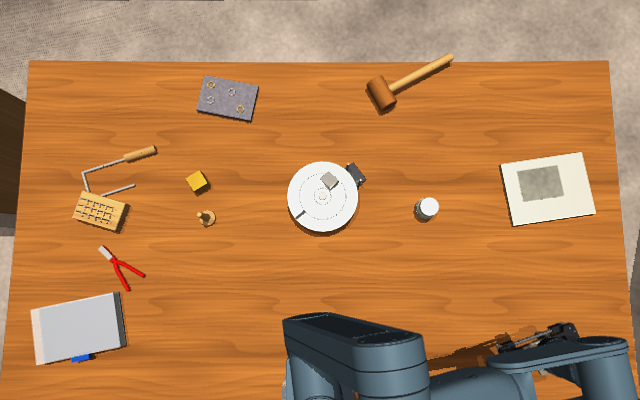

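View pics/scene0.png

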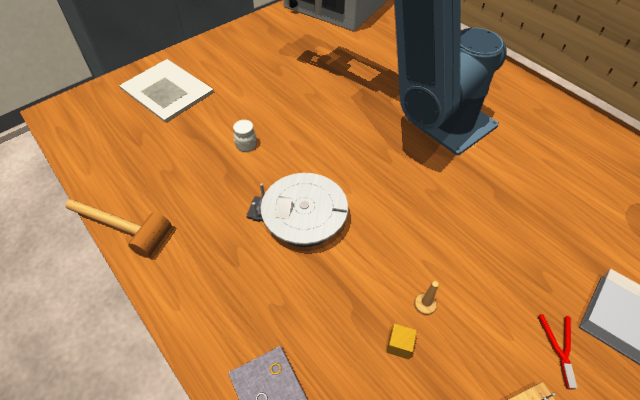

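The top view shows the disc centred near (323,197), the index line near (300,215), the wedge near (329,181) and the pins' bracket near (357,174). The tub is at (427,208), the block at (197,182) and the mandrel at (206,217). Next I'll measure these and look closer.

```bash
cat >> h.py <<'E'
def rectify(im,c,half=150,s=2,z=60):
    n=int(2*half*s)+1; g=np.linspace(-half,half,n)
    X,Y=np.meshgrid(c[0]+g[::-1],c[1]-g)   # cols: -? ; build map rows=+x up, cols=-y right
    m=np.array([[proj(im,[c[0]+gx,c[1]-gy,z]) for gy in g] for gx in g[::-1]],np.float32)
    return cv2.remap(im["img"],m[...,0],m[...,1],cv2.INTER_LINEAR)
E
python3 - <<'E'
from h import *
for n,uv in(("top",(323,197)),("scene",(305,209))):
    im=robot.get_image(n); g=im["img"]; hsv=cv2.cvtColor(g,cv2.COLOR_BGR2HSV)
    m=((hsv[...,1]<50)&(hsv[...,2]>150)).astype(np.uint8)
    k,l,st,ce=cv2.connectedComponentsWithStats(m)
    i=l[uv[1]-15:uv[1]+15,uv[0]-15:uv[0]+15].ravel(); i=np.bincount(i[i>0]).argmax()
    cs,_=cv2.findContours((l==i).astype(np.uint8),cv2.RETR_EXTERNAL,cv2.CHAIN_APPROX_NONE)
    c=cv2.convexHull(max(cs,key=cv2.contourArea))[:,0]
    P=np.array([onplane(im,u,v,60)[:2] for u,v in c])
    A=np.c_[2*P,np.ones(len(P))]; s=np.linalg.lstsq(A,(P**2).sum(1),rcond=None)[0]
    r=np.sqrt(s[2]+s[:2]@s[:2]); res=np.hypot(*(P-s[:2]).T)-r
    print(n,s[:2],r,res.std(),st[i])
    rc=rectify(im,s[:2],140,2 if n=="top" else 2)
    cv2.imwrite(f"pics/rect_{n}.png",rc)
a=np.hstack([cv2.resize(cv2.imread(f"pics/rect_{n}.png"),(400,400)) for n in("top","scene")])
cv2.imwrite("pics/rect.png",a)
im=robot.get_image("top")
for nm,u,v in(("tub",427,207),("block",197,182),("mandrel",206,217)): print(nm,onplane(im,u,v,{"tub":75,"block":50,"mandrel":30}[nm]))
E
```

```text
top [590.88736415  -9.24674679] 108.60138605814224 0.3487492642150008 [ 287  162   71   70 3828]
scene [590.91591044  -7.50046617] 109.05936879254442 0.33446142597944417 [ 260  173   88   71 4761]
tub [ 553.62788164 -326.37066803   75.        ]
block [636.11005671 378.51981856  50.        ]
mandrel [529.21540437 352.29746493  30.        ]
```

View pics/rect.png

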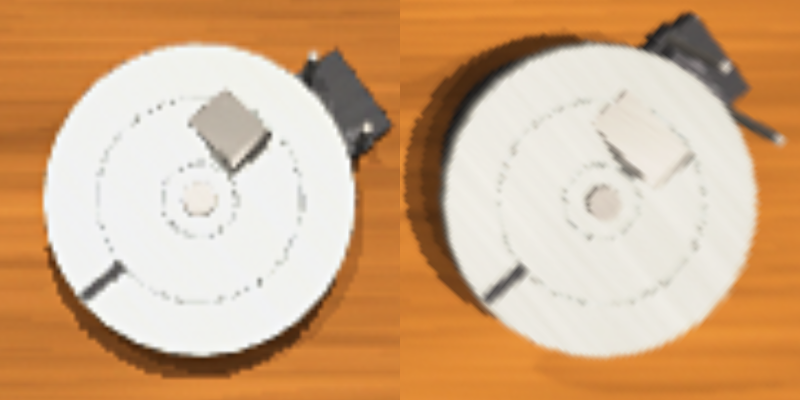

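The rectified views agree on a centre near (591,-8). The index line points to about 130°. The pin tops at (313,57) and (372,127) put the gate at about -52°, so the wheel is near -3.1 rad. I'll check the gate and line by overlay.

```bash
cat >> h.py <<'E'
C=np.array([590.9,-8.4]); NA=720
def polar(im,r0=86,r1=106):
    a=np.arange(NA)*2*np.pi/NA; rs=np.linspace(r0,r1,9)
    m=np.array([[proj(im,[C[0]+r*np.cos(t),C[1]+r*np.sin(t),60]) for t in a] for r in rs],np.float32)
    return cv2.remap(cv2.cvtColor(im["img"],cv2.COLOR_BGR2GRAY),m[...,0],m[...,1],cv2.INTER_LINEAR).mean(0)
def stripe(d):
    """angle of the dark stripe in a darkness profile"""
    d=np.clip(d,0,None); k=np.ones(11)/11
    s=np.convolve(np.r_[d[-5:],d,d[:5]],k,'valid'); i=s.argmax()
    j=np.arange(i-10,i+11); w=d[j%NA]; return (w@j)/w.sum()*2*np.pi/NA, s[i]
E
python3 - <<'E'
from h import *
out=[]
for n in("top","scene"):
    im=robot.get_image(n); p=polar(im); a,s=stripe(np.median(p)-p); print(n,np.degrees(a),s)
    g=im["img"].copy(); c=proj(im,[*(C+[60,-60]),60])
    x,y=int(c[0])-45,int(c[1])-45; k=7
    z=cv2.resize(g[y:y+80,x:x+80],None,fx=k/1.4,fy=k/1.4,interpolation=cv2.INTER_CUBIC)
    for sgn in(-1,1):
        t=np.radians(-52)+sgn*.25; q=C+126*np.array([np.cos(t),np.sin(t)])
        A,B=[tuple(int(v) for v in (proj(im,[*q,h])-[x,y]+.5)*k/1.4) for h in(0,72)]
        cv2.line(z,A,B,(0,255,0),1); cv2.circle(z,B,4,(0,0,255),1)
    out.append(z)
cv2.imwrite("pics/gate.png",np.hstack(out))
E
```

```text
top 130.38841843088417 114.19191919191918
scene 131.0998283998284 104.14141414141415
```

View pics/gate.png

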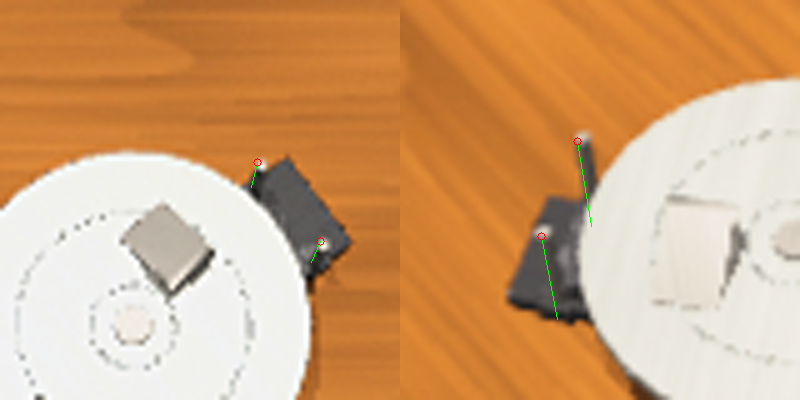

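The overlay shows the pin tops about 1° clockwise of my guess in both views, so the gate is at about -53.2° and the wheel starts near -3.07 rad. I'll rehearse the brake press while the disc is still before the spin, then get into pushing position.

```bash
cat >> h.py <<'E'
GATE=np.radians(-53.2)
BR=np.array([C[0]-96,C[1]]); DOWN=[np.pi,0,0]
FOOT=np.radians(-49.3+25); E=np.array([np.cos(FOOT),np.sin(FOOT)]); T=np.array([-E[1],E[0]])
def push(t,z): return [*(C+45*E+(t-17.5)*T),z]    # t: finger front along the push line
PO=[np.pi,0,FOOT]
E
python3 - <<'E'
from h import *
robot.move_gripper(0.0)
robot.move_ptp([*BR,200],DOWN)
robot.move_linear([*BR,68]); robot.sleep(.2)
f0=robot.current_contact_force(); t0=robot.current_t()
hit=robot.move_linear([*BR,56],speed=80,f_stop=1.5); t1=robot.current_t()
print("touch",hit,t1-t0,robot.current_tcp_pos(),robot.current_contact_force()-f0)
robot.move_linear([*BR,68]); robot.sleep(.2)
t0=robot.current_t(); robot.move_linear([*BR,56],speed=80); t1=robot.current_t(); robot.sleep(.2)
print("press",t1-t0,robot.current_tcp_pos(),robot.current_contact_force()-f0)
robot.move_linear([*BR,68])
robot.move_linear([*BR,200])
im=robot.get_image("scene");p=polar(im); print(np.degrees(stripe(np.median(p)-p)[0]))
robot.move_ptp(push(-32,150),PO)
t0=robot.current_t(); robot.move_linear(push(48,150),speed=130); print("air",robot.current_t()-t0)
robot.move_linear(push(-32,150)); robot.move_linear(push(-32,68),speed=100)
print(robot.current_tcp_pos(),robot.current_eef_rot(),robot.current_contact_force()-f0,robot.current_t())
cv2.imwrite("pics/pre.png",robot.get_image("scene")["img"][110:290,200:420])
a=cv2.resize(cv2.imread("pics/pre.png"),None,fx=3,fy=3);cv2.imwrite("pics/pre.png",a)
E
```

```text
touch True 0.20840000000000014 [496.69816259  -8.77988587  58.8120554 ] [-2.17080891 -0.10313411  9.15032843]
press 0.2999999999999998 [496.07744011  -8.76202879  57.08489665] [-2.74098079 -0.75410952 11.18973376]
130.6142047930284
air 0.7667000000000002
[612.11909431 -72.10758082  68.62634217] [-3.14146742e+00 -1.22454856e-03 -4.23911391e-01] [-0.90814218 -0.09168048  0.49216775] 10.7167
```

View pics/pre.png

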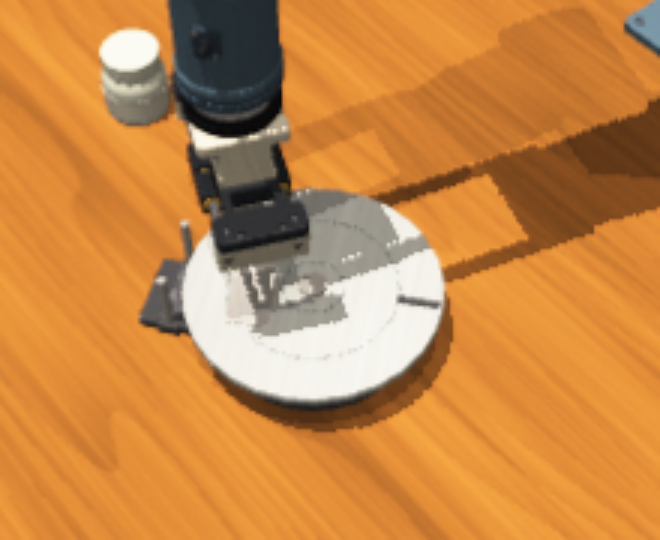

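The fingertip sits 11 mm behind the face, the disc hasn't moved, and the pins are clear. Now the flick, then I'll track the line.

```bash
cat >> h.py <<'E'
from scipy.integrate import solve_ivp
def coast(p,t):   # p: th0,w0,b
    k=.1; A=p[1]+p[2]/k; return p[0]+A/k*(1-np.exp(-k*t))-p[2]/k*t
def speed(p,t): return (p[1]+p[2]/.1)*np.exp(-.1*t)-p[2]/.1
E
sed -i '/solve_ivp/d' h.py
python3 - <<'E'
from h import *
import pickle
robot.move_linear(push(48,68),speed=115); t0=robot.current_t()
robot.move_linear(push(48,130),speed=300)
F=[]
def snap(): t=robot.current_t(); F.append((t,robot.get_image("scene")))
snap();snap();snap()
robot.move_ptp([*BR,130],DOWN); robot.move_linear([*BR,68]); tb=robot.current_t()
for _ in range(14): snap(); robot.sleep(.1)
pickle.dump((t0,tb,F),open("F.pkl","wb"))
P=np.array([polar(f) for _,f in F]); bg=np.median(P[3:],0)
for (t,_),p in zip(F,P): a,s=stripe(bg-p); print(round(t,3),round((a-GATE)%(2*np.pi),3),round(s))
print(t0,tb,robot.current_t())
E
```

```text
11.967 5.043 204
12.017 5.033 203
12.067 5.026 204
13.333 3.789 71
13.483 4.509 88
13.633 5.219 104
13.783 5.917 104
13.933 0.334 102
14.083 1.021 101
14.233 1.694 106
14.383 2.351 112
14.533 2.987 107
14.683 3.607 89
14.833 4.215 26
14.983 4.805 110
15.133 5.391 106
15.283 5.967 107
11.6083 13.3333 15.4333
```

The disc is spinning well, at about 4 rad/s and slowing as expected. I'll fit the coast, keep tracking, and choose the pass to brake on.

Run:
```python
from h import *
import pickle
from scipy.optimize import least_squares
t0,tb,F=pickle.load(open("F.pkl","rb")); F=F[3:]
for _ in range(10): 
    robot.sleep(.2); t=robot.current_t(); F.append((t,robot.get_image("scene")))
P=np.array([polar(f) for _,f in F]); bg=np.median(P,0)
S=[stripe(bg-p) for p in P]; t=np.array([f[0] for f in F])
th=np.unwrap([s[0]-GATE for s in S]); ok=np.array([s[1]>60 for s in S])
th=np.unwrap(th[ok]); t=t[ok]; th+=10.07-th[0]
r=least_squares(lambda p:coast(p,t-t[0])-th,[th[0],4.6,.13],loss="soft_l1",f_scale=.03)
print(r.x,np.round(r.fun,3),robot.current_t())
g=np.arange(0,40,.005); 
for n in range(3,9):
    i=np.argmax(coast(r.x,g)>=2*np.pi*n)
    if i: print(n,t[0]+g[i],speed(r.x,g[i]))
i=np.argmax(speed(r.x,g)<0); print("stop",t[0]+g[i],coast(r.x,g[i]))
pickle.dump((F,),open("F2.pkl","wb"))
```

```text
[10.05964227  4.9289793   0.13797896] [-0.01   0.002  0.01   0.017  0.007 -0.002 -0.01  -0.016 -0.013 -0.008
  0.009  0.013  0.015 -0.    -0.011 -0.014 -0.009  0.004  0.01   0.015
  0.009 -0.003 -0.014] 17.9333
3 15.3683 3.7673469633502603
4 17.2633 2.8788107549704365
5 19.9283 1.882536758972913
6 25.5583 0.47809873237944056
stop 28.5383 38.37649985679066
```

The fit is tight, with residuals of 0.015 rad or less. Pass 5 comes at 1.9 rad/s and pass 6 at 0.48 rad/s. The script will refit just before pass 5. If pass 6 is reached with margin it waits for that slower pass, otherwise it brakes at pass 5.

```bash
cat > fin.py <<'E'
from h import *
import pickle
from scipy.optimize import least_squares
F,=pickle.load(open("F2.pkl","rb")); g=np.arange(0,40,.005)
def model(p,t): return p[0]+(p[1]+p[2]/p[3])/p[3]*(1-np.exp(-p[3]*t))-p[2]/p[3]*t
def track(until,dt):
    while robot.current_t()<until:
        robot.sleep(dt); t=robot.current_t(); F.append((t,robot.get_image("scene")))
    P=np.array([polar(f) for _,f in F]); bg=np.median(P,0)
    S=[stripe(bg-p) for p in P]; ok=[s[1]>60 for s in S]
    t=np.array([f[0] for f in F])[ok]; a=np.array([s[0]-GATE for s in S])[ok]
    a0=coast([10.06,4.929,.138],t-F[0][0]); th=a+2*np.pi*np.round((a0-a)/2/np.pi)
    out=[]
    for lock in(1,0):
        f=lambda p:np.r_[model(p,t-t[0])-th,(p[3]-.1)*(1e3 if lock else .1)]
        p=least_squares(f,[th[0],4.9,.138,.1],loss="soft_l1",f_scale=.03).x
        y=model(p,g); stop=y.max(); i=lambda x:t[0]+g[np.argmax(y>=x)]
        print("fit",p.round(4),"last res",(model(p,t-t[0])-th)[-5:].round(3),"stop",stop.round(3),i(10*np.pi),i(12*np.pi)if stop>12*np.pi else None)
        out.append((stop,i(10*np.pi),i(12*np.pi)))
    return out
LAT=.15
o=track(19.2,.05)
if min(o[0][0],o[1][0])>38.0:
    o=track(24.3,.25)
    tt=(o[0][2]+o[1][2])/2
else: tt=o[0][1]
w=tt-LAT-robot.current_t(); print("wait",w)
robot.sleep(max(w,0))
robot.move_linear([*BR,56],speed=80); robot.sleep(.5)
print(robot.current_t(),robot.current_contact_force())
im=robot.get_image("scene"); p=polar(im); bg=np.median([polar(f) for _,f in F],0)
a,s=stripe(bg-p); print("line off gate",(a-GATE+np.pi)%(2*np.pi)-np.pi,s)
E
python3 fin.py
```

```text
fit [10.0611  4.9292  0.1373  0.1   ] last res [-0.     0.003  0.007  0.011  0.011] stop 38.432 19.9183 25.478299999999997
fit [10.0641  4.9215  0.1518  0.0957] last res [-0.001  0.002  0.005  0.008  0.008] stop 38.099 19.923299999999998 25.8733
fit [10.0616  4.9284  0.137   0.1   ] last res [0.002 0.004 0.007 0.003 0.004] stop 38.443 19.9183 25.4633
fit [10.0636  4.9253  0.1385  0.0994] last res [0.002 0.004 0.006 0.002 0.002] stop 38.424 19.9183 25.473300000000002
wait 0.9849999999999994
26.1167 [-0.98317342 -0.6813279  10.95924022]
line off gate -0.015160090336422627 98.5959595959596
```

The disc stopped 0.015 rad from the gate centre with 11 N on the finger. I'll lift off, check, and hand in.

Run:
```python
from h import *
robot.move_linear([*BR,70],speed=40); robot.move_linear([*BR,180],speed=150); robot.sleep(.5)
im=robot.get_image("scene"); cv2.imwrite("pics/end.png",im["img"])
```

```text
(no output)
```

View pics/end.png

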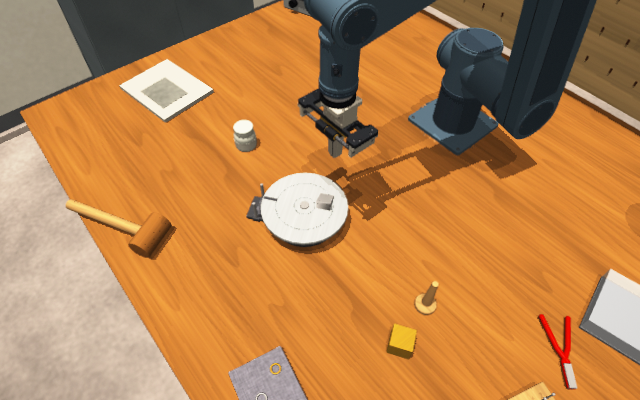

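The line points between the pins, with its outer end near (264,197). The tub (245,135), block (402,340) and mandrel (427,297) haven't moved, and the hand is clear.

```bash
python3 -c "
from bench import robot
print(robot.hand_in())"
```

```text
the job is handed in; nothing more can be done
None
```

I spun the disc, let it run free past the pins, and braked it to rest with the index line about 0.015 rad from mid-gate; the hand is clear, the tub, block and mandrel are unmoved, and the job is handed in (no verdict was returned).

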